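# Pack a spares case on the packing rail and send it to dispatch

## Task

Push the case's carrier to the right along its rail until it clicks into the middle (packing) station, slide the case's cover all the way back towards you, and lay every loose bearing from the bench flat in the right-hand compartment and every guide block flat in the left-hand one, same way up as they lie on the bench and none on top of another. Then, still at the packing station, slide the cover fully shut, and push the carrier on until it clicks into the dispatch station near the right-hand end of the rail. Keep the cover shut whenever the carrier travels, and leave the carton, tape and wrench where they are.

Things in the scene. Friction and masses are not known exactly. Their poses are not given: they have to be found in the camera images.
- station: the fixed aluminium packing rail on the bench, 70 mm wide (x), 530 mm long (y), 22 mm high; place and yaw vary. Origin: centre of its underside; its x points away from the robot, y along the rail to the robot's left, z up. On its near side, 75 to 91 mm before its centre line, a 10 mm high index bar carries two pairs of 18 mm high steel ridges, one pair per station.
- pack_mark (a point): middle of the packing station's pair of ridges, on the index bar at the rail's y = 0. The carrier's brass spring plunger, at the middle of its near side, drops between the ridges when the carrier is in the station.
- dispatch_mark (a point): middle of the dispatch station's pair of ridges, on the index bar at the rail's y = -130 mm (to the robot's right).
- carrier (a joint): travel of the carrier with the case along the rail, m, growing to the right (rail's -y): 0 = left end, 0.130 = packing station, 0.260 = dispatch station, 0.262 = end stop; starts at 0 to 0.05. The spring plunger pulls it in over about the last 8 mm to a station; entering or leaving one takes 8 to 12 N, in between about 3 N.
- case_floor (a point): centre of the inner floor of the grey case fixed on the carrier, 40 mm above the bench; axes as the rail's. Outside 130 (x) by 234 mm (y), inside 120 by 224 mm. A 4 mm thick, 38 mm high divider at y = 0 makes a left (+y) and a right (-y) compartment, 110 mm (y) by 120 mm (x). Near wall 40 mm high above this floor, the far and side walls 50 mm.
- case_left (a point): middle of the outer face of the case's left (+y) side wall, 60 mm above the bench; the face is upright, solid from 26 to 90 mm above the bench, 130 mm long in x, and can be pushed on to drive the carrier to the right.
- cover (a joint): how far the case's cover is slid back towards the robot (rail's -x), m: 0 = fully shut, 0.114 = fully open; starts at 0 to 0.012. About 2 N of friction; stays where left. Fully open it uncovers all but the nearest 6 mm of the compartments and sticks out 114 mm before the case.
- cover_grip (a point): centre of the black grip bar on the middle of the white cover: 12 mm thick (x), 70 mm long (y), 28 mm high; this point is 14 mm above the cover's upper face and 100 mm above the bench. Cover 124 by 222 mm, 6 mm thick, its underside 40 mm above the case's inner floor. Axes as the rail's.
- bearing1_mid (a point): bearing 1: a round steel bearing lying flat, 38 mm diameter, 26 mm high, with dark seal faces, 0.14 kg; may be absent. Point: its centre, 13 mm above its underside; its z axis is the bearing's axis.
- bearing2_mid (a point): bearing 2: a round steel bearing lying flat, 38 mm diameter, 26 mm high, with dark seal faces, 0.14 kg; may be absent. Point: its centre, 13 mm above its underside; its z axis is the bearing's axis.
- block1_mid (a point): guide block 1: a rectangular steel linear-guide block with black end caps, 40 mm long (its x), 32 mm wide (its y), 28 mm high (its z), 0.2 kg; may be absent. Point: its centre, 14 mm above its underside.
- block2_mid (a point): guide block 2: a rectangular steel linear-guide block with black end caps, 40 mm long (its x), 32 mm wide (its y), 28 mm high (its z), 0.2 kg; may be absent. Point: its centre, 14 mm above its underside.
- carton_mid (a point): bystander: a small closed carton, 100 x 80 x 60 mm; point at its centre. Leave alone.
- tape_mid (a point): bystander: a roll of brown tape lying flat, 90 mm diameter, 45 mm high; point at its centre. Leave alone.
- wrench_grip (a point): bystander: a wrench lying left of the rail; point on its handle. Leave alone.
Things that resemble listed ones, but are neither listed nor needed, are in the scene too. What is shaped like the part that bears block1_mid but blue or turquoise is not meant.

How it is judged (in metres and radians):
On the way, in this order (a step that is already met when the one before it is completed fails the run):
1. the carrier stands in the packing station with the cover still shut (value of joint carrier between 0.125 and 0.135 m and value of joint cover below 0.03 m), for 0.2 s.
2. the cover is slid back, the carrier in the packing station (value of joint carrier between 0.125 and 0.135 m and value of joint cover above 0.09 m), for 0.2 s.
3. all bearings lie in the right-hand and all guide blocks in the left-hand compartment and the cover is fully shut, the carrier still in the packing station (value of joint carrier between 0.125 and 0.135 m and value of joint cover below 0.006 m and x of bearing1_mid in the frame of case_floor between -0.06 and 0.06 m and y of bearing1_mid in the frame of case_floor between -0.105 and -0.01 m and z of bearing1_mid in the frame of case_floor between 0.008 and 0.018 m and x of bearing2_mid in the frame of case_floor between -0.06 and 0.06 m and y of bearing2_mid in the frame of case_floor between -0.105 and -0.01 m and z of bearing2_mid in the frame of case_floor between 0.008 and 0.018 m and x of block1_mid in the frame of case_floor between -0.06 and 0.06 m and y of block1_mid in the frame of case_floor between 0.01 and 0.105 m and z of block1_mid in the frame of case_floor between 0.009 and 0.019 m and angle between each of block1_mid, block2_mid's own z axis and vertical below 0.25 rad and x of block2_mid in the frame of case_floor between -0.06 and 0.06 m and y of block2_mid in the frame of case_floor between 0.01 and 0.105 m and z of block2_mid in the frame of case_floor between 0.009 and 0.019 m), for 0.2 s.
At the end, for the whole second after the job is handed in: The carrier is at rest in the dispatch station (within 5 mm), the cover shut to within 6 mm, every bearing that was on the bench lies flat on the floor of the right-hand compartment and every guide block flat and the same way up on the floor of the left-hand one (value of joint carrier above 0.255 m and value of joint cover below 0.006 m and x of bearing1_mid in the frame of case_floor between -0.06 and 0.06 m and y of bearing1_mid in the frame of case_floor between -0.105 and -0.01 m and z of bearing1_mid in the frame of case_floor between 0.008 and 0.018 m and x of bearing2_mid in the frame of case_floor between -0.06 and 0.06 m and y of bearing2_mid in the frame of case_floor between -0.105 and -0.01 m and z of bearing2_mid in the frame of case_floor between 0.008 and 0.018 m and x of block1_mid in the frame of case_floor between -0.06 and 0.06 m and y of block1_mid in the frame of case_floor between 0.01 and 0.105 m and z of block1_mid in the frame of case_floor between 0.009 and 0.019 m and angle between each of block1_mid, block2_mid's own z axis and vertical below 0.25 rad and x of block2_mid in the frame of case_floor between -0.06 and 0.06 m and y of block2_mid in the frame of case_floor between 0.01 and 0.105 m and z of block2_mid in the frame of case_floor between 0.009 and 0.019 m and velocity of joint carrier below 0.01 m/s); the robot touches nothing.
It fails at once if the carrier travels away from the packing station with the cover open more than 40 mm (value of joint cover above 0.04 m and (value of joint carrier above 0.15 m or value of joint carrier below 0.11 m)).
It fails at once if a bystander is moved more than 30 mm (distance of any of carton_mid, tape_mid, wrench_grip from where it was at the start of the episode above 0.03 m).
Of bearing1, bearing2, block1, block2 only 2 to 4 are there at a start; the rules pass over those that are not, and their reading is None.
At some moment in a run one of bearing1, bearing2, block1, block2 may be knocked a few centimetres aside while the robot is not near it.
Once in a run the grip may slacken for a moment while it holds something.
It also fails if it takes over 210 s, if anything falls off the work surface, if the arm or the gripper's body presses on something with over 40 N, if the wrist force passes 120 N, or if a joint passes its speed limit or range.

## Robot

A 7-joint arm with a two-finger parallel gripper is mounted at the origin on the work surface. World frame = base frame: x ahead of the robot, y to its left, z up, the work surface at z = 0. Lengths are in mm, angles in rad, forces in N, time in s.
With the tool pointing down it reaches from about 425 to 825 mm from the base axis. Payload 3.6 kg.
Tool frame: the origin (TCP) lies on the centre line of the jaws, within the pads' length; the fingertips stand 17 mm ahead of it and the grasp point (between the pads) lies 2 mm behind it; z points along the fingers, y is the direction in which the jaws open and shut (so a half turn about z gives the same grasp; the last joint's range is limited). The gripper opens to 85 mm and grips with 20 to 120 N. Pads are 22 mm wide; open, the fingers measure 114 mm over their backs; the gripper's body (76 mm by 85 mm) begins 54 mm behind the grasp point. The pads swing forward as they close: fully open they stand 13 mm farther back than shut.
Start: joints at [1.097, 0.615, -0.013, 1.423, 0.008, 1.103, -0.04], TCP at [281.446, -585.877, 248.297] pointing down, gripper open.
Joint ranges: [-3.12, 3.12], [-0.3, 2.06], [-1.34, 1.32], [0.26, 2.42], [-1.36, 4.5], [0.01, 1.98], [-2.84, 2.84]. Speed limits (rad/s): [2.79, 2.79, 3.14, 3.14, 3.14, 3.14, 3.14].

## Interface

Orientations are given as a unit quaternion [x, y, z, w].
In Python, from station import monitor, grab_frame, r gives the robot as it stands.
- The arm moves only by the shell command python3 -m pendant 'ROWS' [FORCE]. ROWS is JSON, a list that holds one entry, the list of rows, each a list of 7 numbers: the turn, a rotation vector about the world's x, y, z in degrees, then the shift along the world's x, y, z in cm, then the opening, from 0 (shut) to 1 (fully open). A call has exactly 10 rows; each row is the pose to reach, as a shift and turn from the pose commanded when the call began; what a row does not reach only later rows make up. A row lasts 1/10 s, in which the tool goes at most 50 mm and 8.59 degrees, less where a joint would pass 70% of its speed; a pose out of reach is approached as far as the arm can. A call with a gripper value outside its range is refused whole. The fingers move at their own pace and stop on an object; FORCE is the grip in N (left out, the last holds). Time passes only in rows, so rows that repeat a pose let the fingers close, or fill a call up. It gives the time, the measured TCP pose, the force and the opening at its end, in the units of the state.
- monitor.get_state(): the state, without advancing time (a new reading comes with each control period).
- grab_frame(name): name is "side" or "top" or "wrist"; returns a dict with "color" (400x640x3 uint8, red, green, blue), "fovy" (degrees; the focal length in pixels is half the picture's height over the tangent of half this angle, whatever the lens; pixels are square), "cx", "cy" (the principal point, pixels), "k1" (the pictures are not rectified: a ray, as slopes to the right and down, at radius r is drawn at 1 + k1 r^2 times it, then the intrinsics apply), "position" and "attitude" of the camera in the world. Camera axes: x right, y down, z forward; pixel columns grow to the right and rows downward; lengths in mm; the calibration is good to about 2 mm. A picture is of the moment at which its call begins. There is no depth.
- r.finish_job(): hands the job in, once; it reports no verdict.
The state is a dict: "t": time; "joint_positions": joint angles; "qvel": joint speeds; "joint_torque": joint torques, N m; "ee_pos": TCP position; "ee_rot": TCP orientation; "wrist_force": force on the tool from outside, world axes, zero at the start; "wrist_torque": the same for the moment, N m; "finger_gap": opening from 0.0 (shut) to 1.0 (fully open).
Only numpy, scipy, OpenCV 4.12 (cv2) and the standard library are available. Lean on these libraries where they do the work, as an engineer would, in place of code of your own. Each camera call takes 0.05 s, during which the arm holds its last target.

## Working session

There is one attempt and no reset: what is moved stays moved. The work goes in short steps, Python scripts to look and compute and a shell command to move; the robot and the scene stay as the last step left them, time stands still between calls to the robot, and variables do not carry over. Pictures are saved under pics/ and viewed, and the job is handed in when it is done.

```bash
ls; mkdir -p pics
cat > h.py <<'E'
import numpy as np, cv2, json
from scipy.spatial.transform import Rotation as R
from station import monitor, grab_frame, r
def snap(name, fn=None):
    f=grab_frame(name)
    if fn: cv2.imwrite('pics/'+fn, f['color'][:,:,::-1])
    return f
def Rm(f):
    a=np.array(f['attitude'],float)
    return R.from_quat(a).as_matrix() if a.size==4 else a.reshape(3,3)
def K(f):
    F=f['color'].shape[0]/2/np.tan(np.radians(f['fovy'])/2)
    return np.array([[F,0,f['cx']],[0,F,f['cy']],[0,0,1.]])
def ray(f,u,v):
    p=cv2.undistortPoints(np.array([[[u,v]]],float),K(f),np.array([f['k1'],0,0,0.]))[0,0]
    # cv2 model: distorted = p*(1+k1 r^2), same
    return Rm(f)@np.array([p[0],p[1],1])
def onz(f,u,v,z):
    d=ray(f,u,v); c=np.array(f['position']); return c+d*(z-c[2])/d[2]
def proj(f,P):
    q=Rm(f).T@(np.array(P,float)-np.array(f['position']))
    x=q[:2]/q[2]; x=x*(1+f['k1']*(x@x)); k=K(f); return np.array([k[0,0]*x[0]+k[0,2],k[1,1]*x[1]+k[1,2]])
def crop(f,fn,u0,v0,u1,v1,s):
    c=f['color'][v0:v1,u0:u1,::-1]; cv2.imwrite('pics/'+fn,cv2.resize(c,None,fx=s,fy=s,interpolation=cv2.INTER_CUBIC))
def st():
    s=monitor.get_state()
    print('t',round(s['t'],2),'p',np.round(s['ee_pos'],1),'q',np.round(s['ee_rot'],3),'F',np.round(s['wrist_force'],1),'gap',round(s['finger_gap'],3)); return s
E
python3 - <<'E'
from h import *
st()
for n in('side','top','wrist'):
    f=snap(n,n+'0.png'); print(n,f['fovy'],f['cx'],f['cy'],f['k1'],np.round(f['position'],1),np.round(f['attitude'],3))
E
```

```text
pics
t 0.0 p [ 281.1 -585.3  247.1] q [ 0.975  0.222 -0.    -0.001] F [ 1.  -0.2  0.6] gap 0.995
side 55.768650033828095 322.3929733288845 196.122898067878 0.017494774732441563 [296.  669.8 934.8] [-0.142  0.932 -0.331  0.047]
top 42.799359219968366 318.3341116012376 207.59326344097892 -0.05942035708384203 [ 223.9   28.3 1549.8] [ 0.708 -0.701  0.066 -0.058]
wrist 62.65922805536199 322.81927027714727 196.14235946978923 0.010998701960108655 [ 355.8 -550.7  372.5] [ 0.835 -0.525 -0.088  0.137]
```

View pics/side0.png

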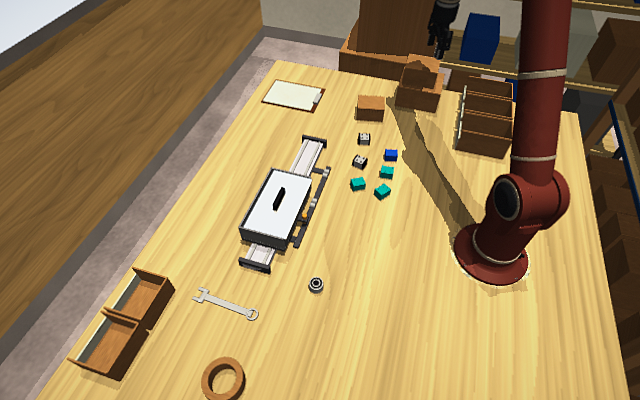

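View pics/top0.png

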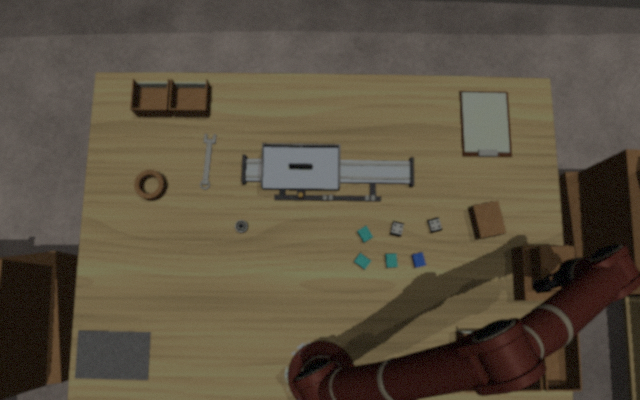

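View pics/wrist0.png

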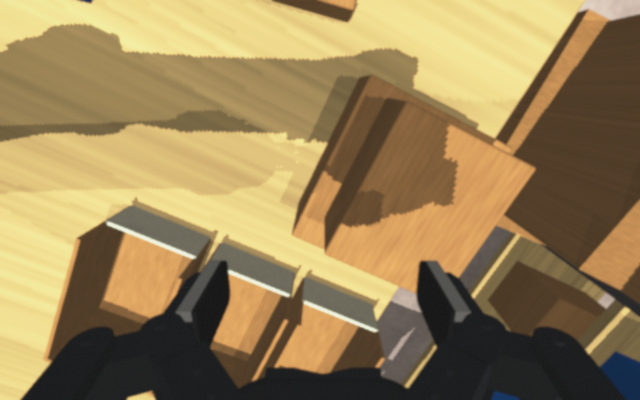

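The top view shows the following:
- The case is on the rail at (300,167).
- There is one bearing at (242,227).
- There are two steel blocks at (397,228) and (434,224).
- The turquoise and blue decoys are at (365,234), (362,261), (391,261) and (419,260).

I'll enlarge it.

Run:
```python
from h import *
f=snap('top'); 
crop(f,'topc1.png',220,130,450,280,3.4)
g=snap('side'); crop(g,'sidec1.png',220,120,420,320,3)
for nm,(u,v,z) in dict(bear=(242,227,26),blkA=(397,229,28),blkB=(434,225,28),grip=(300,166.5,114),carton=(487,221,60),tape=(150,185,45)).items(): print(nm,np.round(onz(f,u,v,z),1))
for nm,(u,v,z) in dict(bear=(316,284,26),blkA=(360,161,28),blkB=(364,138,28)).items(): print(nm,np.round(onz(g,u,v,z),1))
```

```text
bear [433.4 242.3  26. ]
blkA [ 431.9 -224.9   28. ]
blkB [ 445.2 -337.8   28. ]
grip [600.   68.1 114. ]
carton [ 454.1 -490.2   60. ]
tape [555.8 523.4  45. ]
bear [437.1 249.8  26. ]
blkA [ 433.  -217.4   28. ]
blkB [ 446.3 -331.8   28. ]
```

View pics/topc1.png

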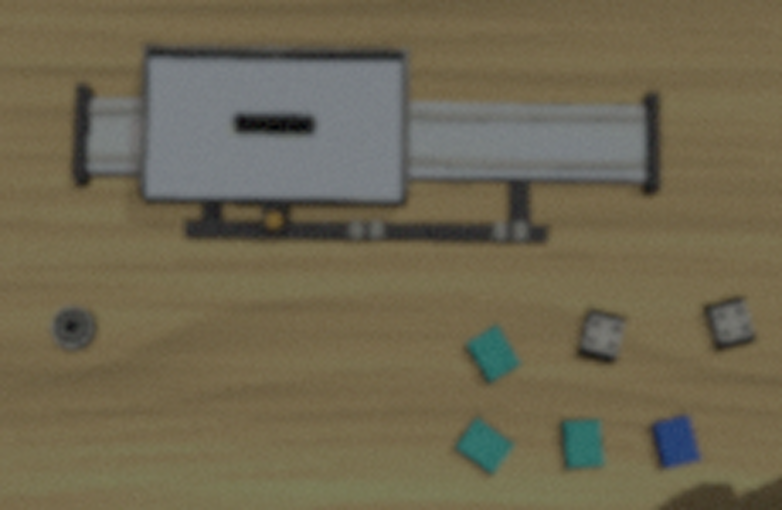

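View pics/sidec1.png

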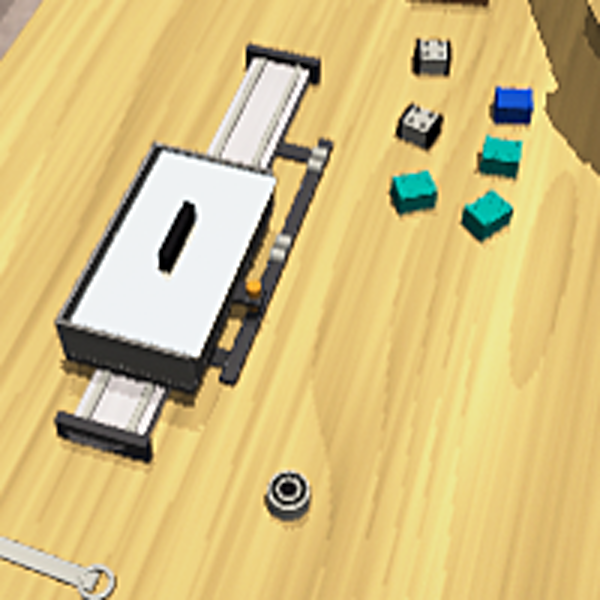

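Run:
```python
from h import *
f=snap('top'); g=snap('side')
c=lambda u,v:(220+u/3.4-.35,130+v/3.4-.35)
s=lambda u,v:(220+u/3-.33,120+v/3-.33)
for nm,(u,v,z) in dict(railL=(82,135,25),railR=(651,143,25),pack=(367,230,18),disp=(511,231,18),plung=(274,219,18),gripL=(236,124,114),gripR=(313,125,114),cvNL=(147,199,86),cvNR=(404,202,86),grip=(274,124.5,114)).items(): print(nm,np.round(onz(f,*c(u,v),z),1))
print('side')
for nm,(u,v,z) in dict(pack=(281,248,18),disp=(318,157,18),plung=(254,287,18),gripTL=(164,246,114),gripTR=(188,205,114),cvNL=(194,357,86),cvNR=(273,178,86),railR=(283,58,25)).items(): print(nm,np.round(onz(g,*s(u,v),z),1))
```

```text
railL [612.4 243.3  25. ]
railR [ 611.1 -272.5   25. ]
pack [529.  -15.2  18. ]
disp [ 529.6 -145.1   18. ]
plung [538.2  68.7  18. ]
gripL [600.8  99.8 114. ]
gripR [600.7  34.1 114. ]
cvNL [540.6 176.6  86. ]
cvNR [540.5 -45.1  86. ]
grip [600.7  67.4 114. ]
side
pack [529.7 -10.7  18. ]
disp [ 530.5 -143.7   18. ]
plung [540.   44.5  18. ]
gripTL [608.6  90.7 114. ]
gripTR [605.3  37.9 114. ]
cvNL [547.5 179.   86. ]
cvNR [547.7 -42.5  86. ]
railR [ 614.  -276.4   25. ]
```

```bash
python3 -m pendant '[[[0,0,7,2,4,0,1],[0,0,14,4,8,0,1],[0,0,21,6,12,0,1],[0,0,28,8,16,0,1],[0,0,35,10,20,0,1],[0,0,42,12,24,0,1],[0,0,49,14,28,0,1],[0,0,56,16,32,0,1],[0,0,62,18,36,0,1],[0,0,64.4,20,40,0,1]]]' 60
python3 -m pendant '[[[0,0,0,2,4,-1,1],[0,0,0,4,8,-2,1],[0,0,0,6,12,-4,1],[0,0,0,8,16,-5,1],[0,0,0,10,20,-6,1],[0,0,0,11,23,-7,1],[0,0,0,12,25.3,-8,1],[0,0,0,12,25.3,-9,1],[0,0,0,12,25.3,-9,1],[0,0,0,12,25.3,-9,1]]]'
python3 - <<'E'
from h import *
st(); f=snap('wrist','w1.png'); print(np.round(f['position'],1)); print(proj(f,[601,67,114]))
E
```

```text
t: 1.35
ee_pos: [482.1, -184.5, 248.6]
ee_rot: [0.706, 0.708, 0.0, 0.0]
wrist_force: [0.5, -0.5, -0.4]
finger_gap: 1.001
t: 2.35
ee_pos: [601.2, 64.9, 158.2]
ee_rot: [0.708, 0.707, -0.001, 0.0]
wrist_force: [-0.6, 0.1, 1.1]
finger_gap: 1.0
t 2.35 p [601.2  64.9 158.2] q [ 0.708  0.707 -0.001  0.   ] F [-0.6  0.1  1.1] gap 1.0
[601.2 147.  283.3]
[323.04000247 233.15529128]
```

View pics/w1.png

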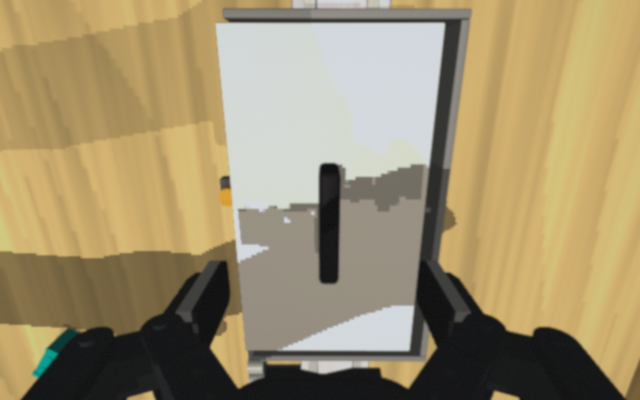

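The wrist view shows the black bar at (329,222), centred between the open fingers. I'll descend and grip it.

```bash
python3 - <<'E'
from h import *
f=snap('wrist'); print([np.round(onz(f,u,v,114),1) for u,v in((320,166),(339,166),(320,280),(339,280))])
E
python3 -m pendant '[[[0,0,0,0.2,0,-1,1],[0,0,0,0.2,0,-2,0.8],[0,0,0,0.2,0,-3,0.6],[0,0,0,0.2,0,-4,0.5],[0,0,0,0.2,0,-5,0.4],[0,0,0,0.2,0,-5,0],[0,0,0,0.2,0,-5,0],[0,0,0,0.2,0,-5,0],[0,0,0,0.2,0,-5,0],[0,0,0,0.2,0,-5,0]]]' 60
python3 -c "
from h import *
st()"
```

```text
[array([599.8, 105.8, 114. ]), array([609.9, 105.8, 114. ]), array([599.5,  36. , 114. ]), array([610.8,  36. , 114. ])]
t: 3.45
ee_pos: [603.3, 67.1, 107.6]
ee_rot: [0.707, 0.707, -0.0, -0.0]
wrist_force: [2.3, 0.6, -9.8]
finger_gap: 0.127
t 3.45 p [603.3  67.1 107.6] q [ 0.707  0.707 -0.    -0.   ] F [ 2.3  0.6 -9.8] gap 0.127
```

```bash
python3 -m pendant '[[[0,0,0,0,-1,0,0],[0,0,0,0,-2,0,0],[0,0,0,0,-3,0,0],[0,0,0,0,-4,0,0],[0,0,0,0,-5,0,0],[0,0,0,0,-6,0,0],[0,0,0,0,-7,0,0],[0,0,0,0,-8,0,0],[0,0,0,0,-8.2,0,0],[0,0,0,0,-8.2,0,0]]]' 80
python3 - <<'E'
from h import *
st(); f=snap('top','t2.png'); crop(f,'t2c.png',220,130,450,280,3.4); g=snap('side'); crop(g,'s2c.png',220,120,420,320,3)
E
```

```text
t: 4.45
ee_pos: [602.7, -15.9, 107.7]
ee_rot: [0.707, 0.707, -0.001, -0.001]
wrist_force: [0.5, 3.2, -14.7]
finger_gap: 0.123
t 4.45 p [602.7 -15.9 107.7] q [ 0.707  0.707 -0.001 -0.001] F [  0.5   3.2 -14.7] gap 0.123
```

View pics/t2c.png

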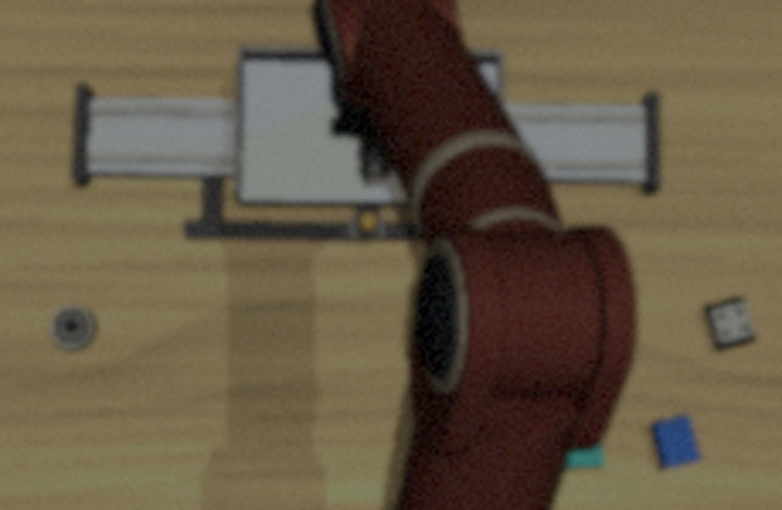

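View pics/s2c.png

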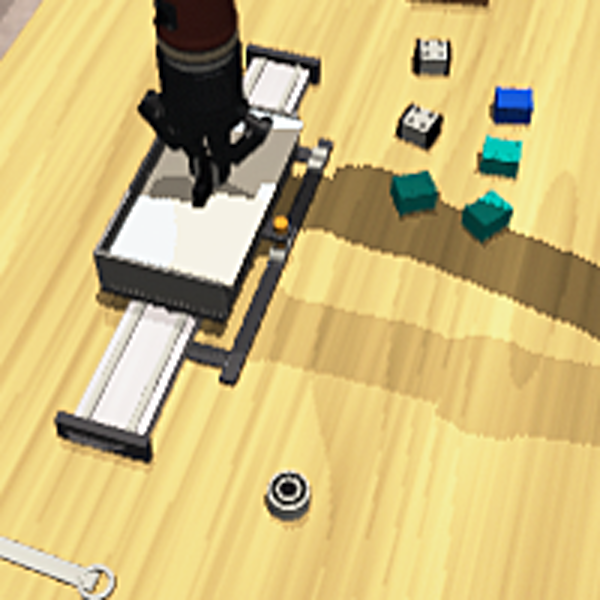

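The plunger (368,219 in the top crop) sits between the packing ridges (367). Next I'll slide the cover back.

```bash
python3 -m pendant '[[[0,0,0,-1.3,0,0,0],[0,0,0,-2.6,0,0,0],[0,0,0,-3.9,0,0,0],[0,0,0,-5.2,0,0,0],[0,0,0,-6.5,0,0,0],[0,0,0,-7.8,0,0,0],[0,0,0,-9,0,0,0],[0,0,0,-10,0,0,0],[0,0,0,-10.3,0,0,0],[0,0,0,-10.3,0,0,0]]]'
python3 - <<'E'
from h import *
st()
E
```

```text
t: 5.55
ee_pos: [498.7, -15.6, 107.7]
ee_rot: [0.707, 0.707, -0.002, -0.001]
wrist_force: [-0.7, 2.3, -22.0]
finger_gap: 0.121
t 5.55 p [498.7 -15.6 107.7] q [ 0.707  0.707 -0.002 -0.001] F [ -0.7   2.3 -22. ] gap 0.121
```

```bash
python3 -m pendant '[[[0,0,0,-0.2,0,-0.1,0],[0,0,0,-0.4,0,-0.1,0],[0,0,0,-0.6,0,-0.1,0],[0,0,0,-0.7,0,-0.1,0],[0,0,0,-0.8,0,-0.1,0],[0,0,0,-0.8,0,-0.1,0],[0,0,0,-0.8,0,-0.1,0],[0,0,0,-0.8,0,-0.1,0],[0,0,0,-0.8,0,-0.1,0],[0,0,0,-0.8,0,-0.1,0]]]'
python3 - <<'E'
from h import *
st()
E
```

```text
t: 6.55
ee_pos: [496.8, -15.5, 107.7]
ee_rot: [0.707, 0.707, 0.003, 0.003]
wrist_force: [8.4, -0.2, -25.4]
finger_gap: 0.125
t 6.55 p [496.8 -15.5 107.7] q [0.707 0.707 0.003 0.003] F [  8.4  -0.2 -25.4] gap 0.125
```

```bash
python3 -m pendant '[[[0,0,0,0.5,0,0,0.4],[0,0,0,0.5,0,0,0.5],[0,0,0,0.5,0,0,0.5],[0,0,0,0.5,0,3,0.5],[0,0,0,0.5,0,6,0.6],[0,0,0,0,4,6,0.8],[0,0,0,-1,8,6,0.8],[0,0,0,-2,12,6,0.8],[0,0,0,-3,16,6,0.8],[0,0,0,-5,20,6,0.8]]]'
python3 -m pendant '[[[0,0,0,-0.7,4,0,1],[0,0,0,-0.7,6,0,1],[0,0,0,-0.7,6,0,1],[0,0,0,-0.7,6,0,1],[0,0,0,-0.7,6,-1,1],[0,0,0,-0.7,6,-2,1],[0,0,0,-0.7,6,-2,1],[0,0,0,-0.7,6,-2,1],[0,0,0,-0.7,6,-2,1],[0,0,0,-0.7,6,-2,1]]]'
python3 - <<'E'
from h import *
st(); f=snap('wrist','w3.png'); print(proj(f,[433.4,242.3,26]))
f=snap('top','t3.png'); crop(f,'t3c.png',220,130,450,280,3.4)
E
```

```text
t: 7.55
ee_pos: [443.4, 187.0, 168.8]
ee_rot: [0.707, 0.707, 0.002, 0.001]
wrist_force: [-0.8, -0.0, -0.7]
finger_gap: 0.801
t: 8.55
ee_pos: [435.7, 245.1, 147.5]
ee_rot: [0.707, 0.707, 0.0, -0.0]
wrist_force: [-1.0, 0.1, -0.6]
finger_gap: 1.004
t 8.55 p [435.7 245.1 147.5] q [ 0.707  0.707  0.    -0.   ] F [-1.   0.1 -0.6] gap 1.004
[320.30931097 197.20491124]
```

View pics/w3.png

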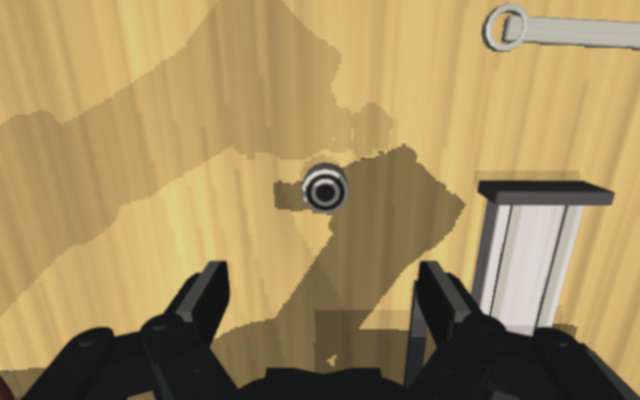

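View pics/t3c.png

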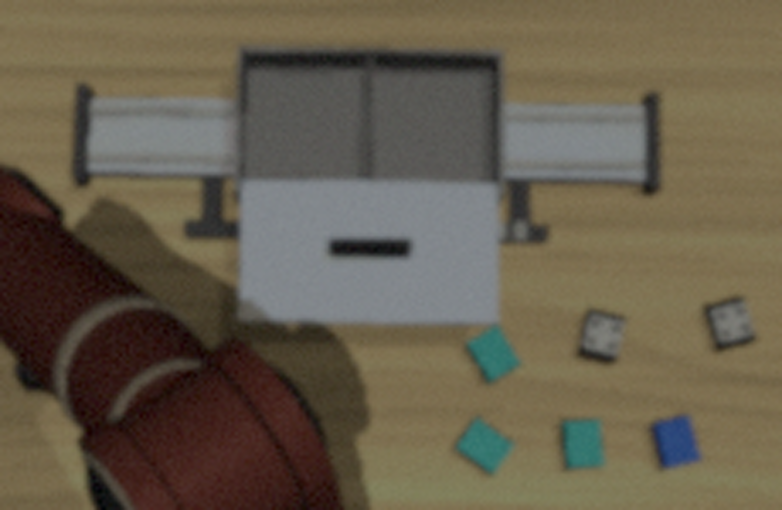

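The cover is fully open and the case is in the packing station. The wrist view shows the bearing at (325,191), alone in that area.

Run:
```python
from h import *
f=snap('wrist'); print(np.round(onz(f,325,190.5,26),1), np.round(f['position'],1))
f=snap('top'); c=lambda u,v:(220+u/3.4-.35,130+v/3.4-.35)
print(np.round(onz(f,*c(73,328),26),1))
for n,p in dict(caseFL=(240,52),caseFR=(503,54)).items(): print(n,np.round(onz(f,*c(*p),90),1))
```

```text
[437.1 247.9  26. ] [435.2 327.  272.8]
[436. 245.  26.]
caseFL [672.1  98.8  90. ]
caseFR [ 673.2 -131.4   90. ]
```

```bash
python3 -m pendant '[[[0,0,0,0.1,0.2,-3,1],[0,0,0,0.1,0.2,-6,1],[0,0,0,0.1,0.2,-9,1],[0,0,0,0.1,0.2,-12,0.8],[0,0,0,0.1,0.2,-12.7,0.8],[0,0,0,0.1,0.2,-12.7,0.3],[0,0,0,0.1,0.2,-12.7,0.2],[0,0,0,0.1,0.2,-12.7,0.2],[0,0,0,0.1,0.2,-12.7,0.2],[0,0,0,0.1,0.2,-12.7,0.2]]]' 60
python3 -c "
from h import *
st()"
```

```text
t: 9.75
ee_pos: [437.3, 247.7, 21.8]
ee_rot: [0.707, 0.707, 0.002, 0.0]
wrist_force: [-0.9, -0.5, 6.5]
finger_gap: 0.427
t 9.75 p [437.3 247.7  21.8] q [0.707 0.707 0.002 0.   ] F [-0.9 -0.5  6.5] gap 0.427
```

```bash
python3 -m pendant '[[[0,0,0,0,0,3,0.2],[0,0,0,0,0,7,0.2],[0,0,0,1,-2,11,0.2],[0,0,0,3,-6,13,0.2],[0,0,0,5,-10,13,0.2],[0,0,0,8,-14,13,0.2],[0,0,0,11,-18,13,0.2],[0,0,0,13,-22,13,0.2],[0,0,0,15,-26,13,0.2],[0,0,0,17.5,-30,13,0.2]]]' 80
python3 -m pendant '[[[0,0,0,0,-1.9,0,0.2],[0,0,0,0,-1.9,0,0.2],[0,0,0,0,-1.9,0,0.2],[0,0,0,0,-1.9,0,0.2],[0,0,0,0,-1.9,0,0.2],[0,0,0,0,-1.9,0,0.2],[0,0,0,0,-1.9,0,0.2],[0,0,0,0,-1.9,0,0.2],[0,0,0,0,-1.9,0,0.2],[0,0,0,0,-1.9,0,0.2]]]'
python3 - <<'E'
from h import *
st(); f=snap('wrist','w4.png'); print(proj(f,[612,-14.8,78]),proj(f,[612,-72,40]))
E
```

```text
t: 10.75
ee_pos: [611.1, -55.0, 150.4]
ee_rot: [0.707, 0.707, -0.0, -0.0]
wrist_force: [1.1, 0.2, -1.2]
finger_gap: 0.418
t: 11.75
ee_pos: [611.5, -71.9, 150.3]
ee_rot: [0.707, 0.707, -0.0, -0.0]
wrist_force: [-0.4, -0.2, -1.0]
finger_gap: 0.416
t 11.75 p [611.5 -71.9 150.3] q [ 0.707  0.707 -0.    -0.   ] F [-0.4 -0.2 -1. ] gap 0.416
[324.31083536 128.51908137] [323.95984939 198.53032116]
```

View pics/w4.png

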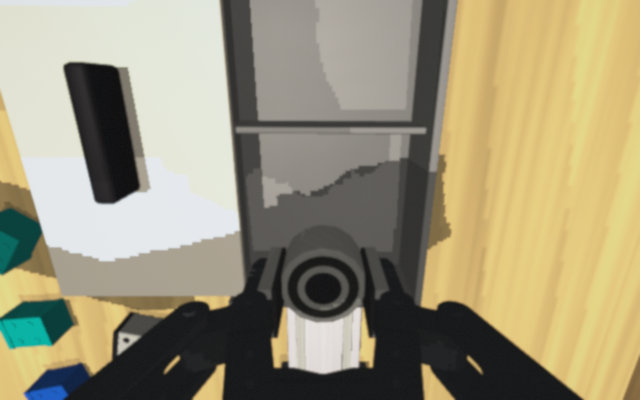

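```bash
python3 -m pendant '[[[0,0,0,0,0,-3,0.2],[0,0,0,0,0,-5,0.2],[0,0,0,0,0,-7,0.2],[0,0,0,0,0,-8.4,0.2],[0,0,0,0,0,-8.7,0.2],[0,0,0,0,0,-8.7,0.2],[0,0,0,0,0,-8.7,0.62],[0,0,0,0,0,-8.7,0.62],[0,0,0,0,0,-8.7,0.62],[0,0,0,0,0,-8.7,0.62]]]'
python3 -c "
from h import *
st()"
python3 -m pendant '[[[0,0,0,0,0,3,0.62],[0,0,0,0,0,6,0.62],[0,0,0,0,0,8.7,0.62],[0,0,0,-2,-3,8.7,1],[0,0,0,-4,-6,8.7,1],[0,0,0,-6,-8,8.7,1],[0,0,0,-9,-10,8.7,1],[0,0,0,-12,-12,8.7,1],[0,0,0,-15,-14,8.7,1],[0,0,0,-17.5,-15,8.7,1]]]'
python3 - <<'E'
from h import *
st(); f=snap('wrist','w5.png'); f=snap('top','t5.png'); crop(f,'t5c.png',220,130,450,280,3.4)
g=snap('side'); crop(g,'s5c.png',220,120,420,320,3)
E
```

```text
t: 12.8
ee_pos: [611.9, -71.9, 63.9]
ee_rot: [0.707, 0.707, 0.0, 0.0]
wrist_force: [0.4, -0.2, 0.5]
finger_gap: 0.62
t 12.8 p [611.9 -71.9  63.9] q [0.707 0.707 0.    0.   ] F [ 0.4 -0.2  0.5] gap 0.62
t: 13.8
ee_pos: [434.5, -224.1, 150.5]
ee_rot: [0.708, 0.706, -0.001, 0.0]
wrist_force: [-0.1, -0.2, -0.4]
finger_gap: 0.999
t 13.8 p [ 434.5 -224.1  150.5] q [ 0.708  0.706 -0.001  0.   ] F [-0.1 -0.2 -0.4] gap 0.999
```

View pics/w5.png

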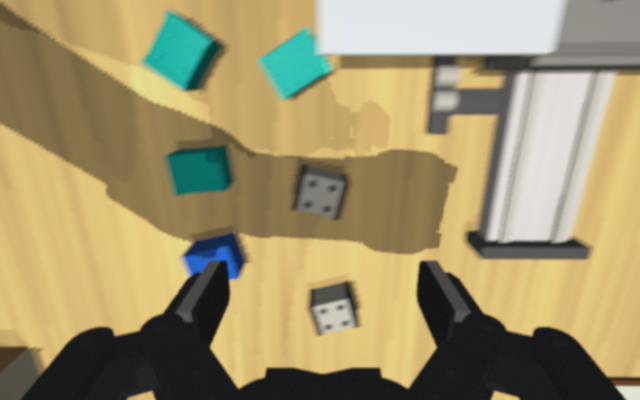

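View pics/t5c.png

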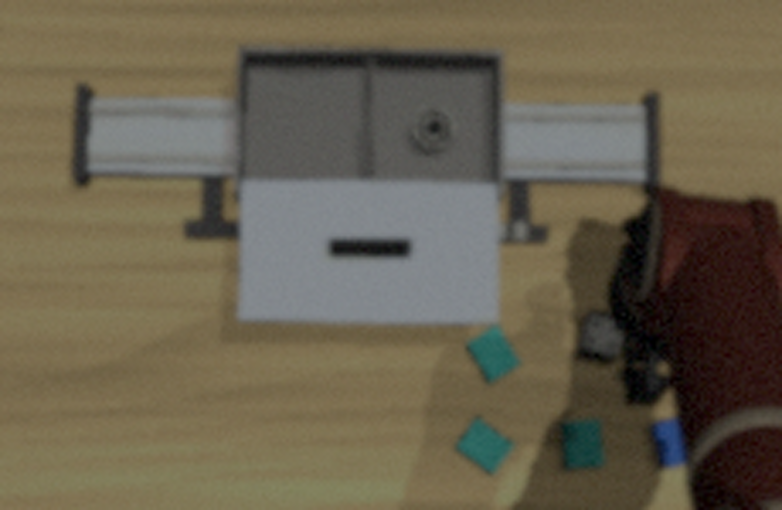

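View pics/s5c.png

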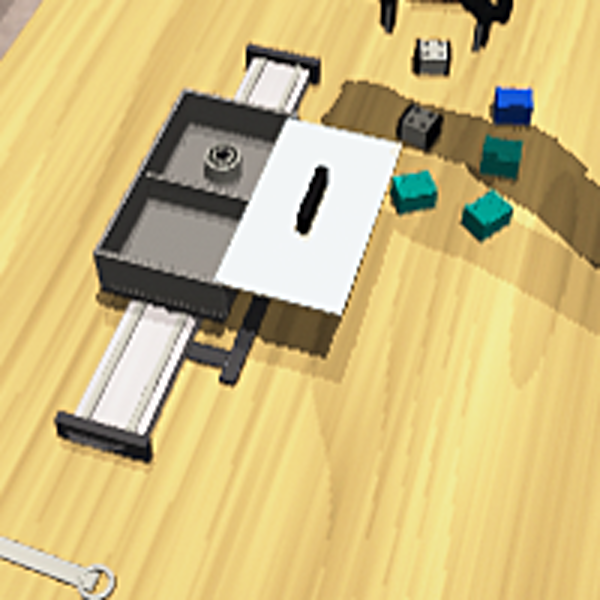

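The bearing lies flat in the right compartment. For the blocks, the wrist view shows grey steel candidates at (321,192) and (334,309). The turquoise and blue ones at (182,50), (297,63), (199,168) and (214,258) are decoys. I'll confirm with an enlarged crop and measure.

Run:
```python
from h import *
f=snap('wrist'); crop(f,'w5c.png',270,150,390,350,3)
```

```text
(no output)
```

View pics/w5c.png

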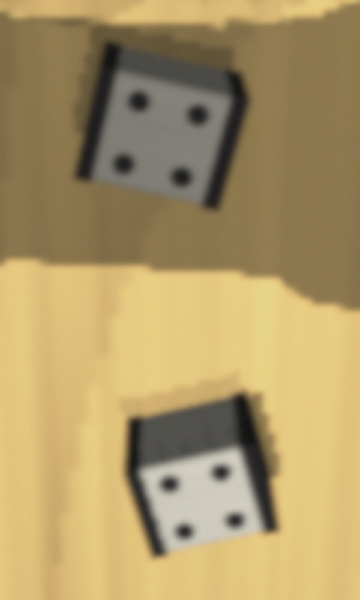

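Run:
```python
from h import *
f=snap('wrist'); st()
for n,d in dict(A=[(138,102),(198,115),(124,163),(181,177)],B=[(170,484),(221,472),(184,531),(235,520)]).items():
    P=np.array([onz(f,270+u/3-.33,150+v/3-.33,28)[:2] for u,v in d]); e=(P[1]-P[0]+P[3]-P[2])/2; g=(P[0]-P[2]+P[1]-P[3])/2
    print(n,P.mean(0).round(1),'long-axis ang',np.degrees(np.arctan2(e[1],e[0])),np.linalg.norm(e),np.linalg.norm(g),np.degrees(np.arctan2(g[1],g[0])))
```

```text
t 14.05 p [ 437.5 -221.6  150.8] q [0.707 0.708 0.001 0.001] F [0.9 0.2 0.5] gap 1.001
A [ 436.7 -224.7] long-axis ang -13.766878359493852 16.001448297424044 17.746630170245993 76.56563187400525
B [ 449.5 -340.8] long-axis ang 15.170275981624442 15.968092534953225 17.908524566565543 104.4729250015494
```

```bash
python3 -m pendant '[[[0,0,-7,0,-0.2,-2,0.8],[0,0,-13.5,0,-0.2,-5,0.75],[0,0,-13.5,0,-0.2,-8,0.75],[0,0,-13.5,0,-0.2,-11,0.75],[0,0,-13.5,0,-0.2,-12.9,0.75],[0,0,-13.5,0,-0.2,-12.9,0.2],[0,0,-13.5,0,-0.2,-12.9,0.2],[0,0,-13.5,0,-0.2,-12.9,0.2],[0,0,-13.5,0,-0.2,-12.9,0.2],[0,0,-13.5,0,-0.2,-12.9,0.2]]]' 80
python3 -c "
from h import *
st()"
```

```text
t: 15.05
ee_pos: [436.9, -224.2, 22.0]
ee_rot: [0.785, 0.619, 0.0, 0.001]
wrist_force: [-0.1, 0.3, -1.3]
finger_gap: 0.452
t 15.05 p [ 436.9 -224.2   22. ] q [0.785 0.619 0.    0.001] F [-0.1  0.3 -1.3] gap 0.452
```

```bash
python3 -m pendant '[[[0,0,0,0,0,3,0.2],[0,0,0,0,0,7,0.2],[0,0,0,0,1,11,0.2],[0,0,4,2,4,13,0.2],[0,0,8,4,8,13,0.2],[0,0,13.5,7,12,13,0.2],[0,0,13.5,10,16,13,0.2],[0,0,13.5,13,20,13,0.2],[0,0,13.5,15,24,13,0.2],[0,0,13.5,17.6,28,13,0.2]]]' 90
python3 -m pendant '[[[0,0,0,0,1.3,0,0.2],[0,0,0,0,1.3,0,0.2],[0,0,0,0,1.3,0,0.2],[0,0,0,0,1.3,0,0.2],[0,0,0,0,1.3,0,0.2],[0,0,0,0,1.3,-2,0.2],[0,0,0,0,1.3,-4,0.2],[0,0,0,0,1.3,-4,0.2],[0,0,0,0,1.3,-4,0.2],[0,0,0,0,1.3,-4,0.2]]]'
python3 - <<'E'
from h import *
st(); f=snap('wrist','w6.png'); print(proj(f,[612,97.2,90]))
E
```

```text
t: 16.05
ee_pos: [612.3, 57.4, 151.4]
ee_rot: [0.707, 0.707, -0.001, -0.0]
wrist_force: [0.8, -0.2, -2.5]
finger_gap: 0.447
t: 17.05
ee_pos: [613.3, 68.9, 112.5]
ee_rot: [0.707, 0.707, 0.001, 0.001]
wrist_force: [0.8, -0.0, -2.1]
finger_gap: 0.447
t 17.05 p [613.3  68.9 112.5] q [0.707 0.707 0.001 0.001] F [ 0.8 -0.  -2.1] gap 0.447
[320.52406546 202.71678372]
```

View pics/w6.png

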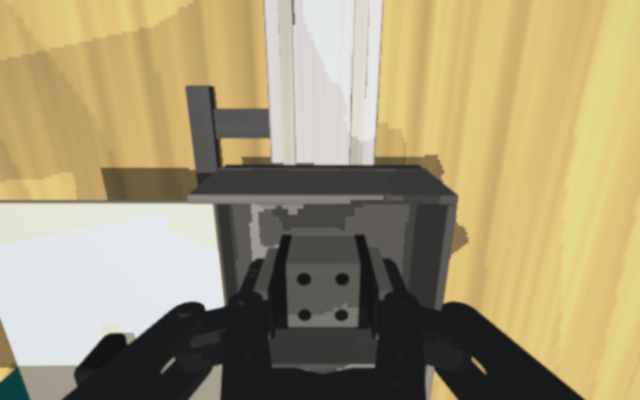

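```bash
python3 -m pendant '[[[0,0,0,0,0,-2,0.2],[0,0,0,0,0,-3.5,0.2],[0,0,0,0,0,-4.5,0.2],[0,0,0,0,0,-4.7,0.2],[0,0,0,0,0,-4.7,0.2],[0,0,0,0,0,-4.7,0.4],[0,0,0,0,0,-4.7,0.65],[0,0,0,0,0,-4.7,0.65],[0,0,0,0,0,-4.7,0.65],[0,0,0,0,0,-4.7,0.65]]]'
python3 -m pendant '[[[0,0,0,0,0,3,0.65],[0,0,0,0,0,6,0.65],[0,0,0,0,0,8.7,0.65],[0,0,0,-1,-5,8.7,0.8],[0,0,0,-3,-10,8.7,1],[0,0,0,-5,-14,8.7,1],[0,0,0,-7,-18,8.7,1],[0,0,0,-9,-22,8.7,1],[0,0,0,-11,-26,8.7,1],[0,0,0,-13,-30,8.7,1]]]'
python3 -m pendant '[[[0,0,5,-1,-4,0,1],[0,0,10,-2,-8,0,1],[0,0,15,-3.2,-11,0,1],[0,0,15,-3.2,-11,0,1],[0,0,15,-3.2,-11,0,1],[0,0,15,-3.2,-11,0,1],[0,0,15,-3.2,-11,0,1],[0,0,15,-3.2,-11,0,1],[0,0,15,-3.2,-11,0,1],[0,0,15,-3.2,-11,0,1]]]'
python3 - <<'E'
from h import *
st(); f=snap('wrist','w7.png'); print(proj(f,[449,-340.8,28]))
g=snap('side'); crop(g,'s7c.png',220,120,420,320,3)
E
```

```text
t: 18.1
ee_pos: [612.8, 69.2, 64.8]
ee_rot: [0.707, 0.707, 0.0, 0.0]
wrist_force: [-0.1, -0.7, -0.0]
finger_gap: 0.646
t: 19.1
ee_pos: [481.6, -232.5, 151.7]
ee_rot: [0.707, 0.708, 0.0, 0.0]
wrist_force: [0.2, -0.8, -0.7]
finger_gap: 0.999
t: 20.1
ee_pos: [450.7, -340.5, 151.4]
ee_rot: [0.608, 0.794, -0.0, -0.0]
wrist_force: [-0.4, -0.5, 0.1]
finger_gap: 0.999
t 20.1 p [ 450.7 -340.5  151.4] q [ 0.608  0.794 -0.    -0.   ] F [-0.4 -0.5  0.1] gap 0.999
[321.36229408 193.00091317]
```

View pics/w7.png

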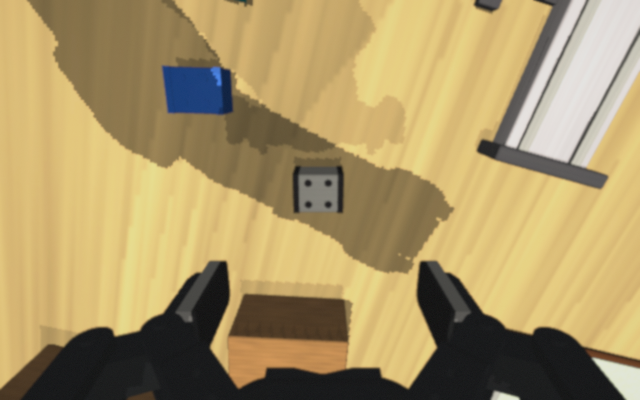

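View pics/s7c.png

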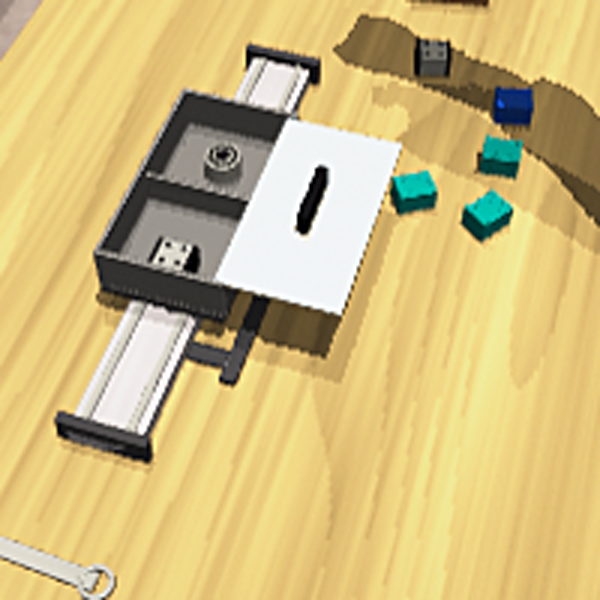

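```bash
python3 -m pendant '[[[0,0,0,-0.2,0,-3,0.8],[0,0,0,-0.2,0,-6,0.75],[0,0,0,-0.2,0,-9,0.75],[0,0,0,-0.2,0,-12,0.75],[0,0,0,-0.2,0,-13,0.75],[0,0,0,-0.2,0,-13,0.2],[0,0,0,-0.2,0,-13,0.2],[0,0,0,-0.2,0,-13,0.2],[0,0,0,-0.2,0,-13,0.2],[0,0,0,-0.2,0,-13,0.2]]]' 80
python3 -m pendant '[[[0,0,0,0,0,3,0.2],[0,0,0,0,0,7,0.2],[0,0,0,0,2,11,0.2],[0,0,-4,2,6,13,0.2],[0,0,-8,4,10,13,0.2],[0,0,-12,6,14,13,0.2],[0,0,-15,9,18,13,0.2],[0,0,-15,12,22,13,0.2],[0,0,-15,14,26,13,0.2],[0,0,-15,16.4,30,13,0.2]]]' 90
python3 -m pendant '[[[0,0,0,0,4,0,0.2],[0,0,0,0,5.8,0,0.2],[0,0,0,0,5.8,0,0.2],[0,0,0,0,5.8,0,0.2],[0,0,0,0,5.8,-2,0.2],[0,0,0,0,5.8,-4,0.2],[0,0,0,0,5.8,-4,0.2],[0,0,0,0,5.8,-4,0.2],[0,0,0,0,5.8,-4,0.2],[0,0,0,0,5.8,-4,0.2]]]'
python3 - <<'E'
from h import *
st(); f=snap('wrist','w8.png'); print(proj(f,[612,97.2,90]))
E
```

```text
t: 21.2
ee_pos: [449.0, -341.3, 22.3]
ee_rot: [0.608, 0.794, 0.0, 0.001]
wrist_force: [-0.7, -0.2, 1.5]
finger_gap: 0.452
t: 22.2
ee_pos: [612.5, -39.2, 151.2]
ee_rot: [0.707, 0.708, -0.0, -0.0]
wrist_force: [0.5, -1.5, -3.0]
finger_gap: 0.447
t: 23.2
ee_pos: [613.3, 16.8, 112.6]
ee_rot: [0.707, 0.707, 0.001, 0.001]
wrist_force: [-1.0, 1.2, -2.4]
finger_gap: 0.451
t 23.2 p [613.3  16.8 112.6] q [0.707 0.707 0.001 0.001] F [-1.   1.2 -2.4] gap 0.451
[320.36600716  87.91039873]
```

View pics/w8.png

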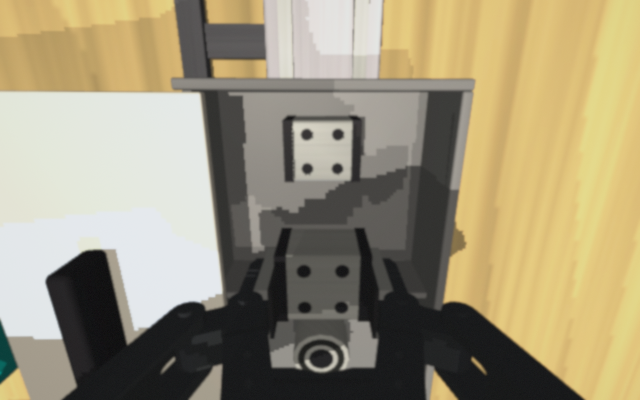

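Block A lies flat at (323,152), and block B is held clear of both it and the divider. I'll lower B and release it.

```bash
python3 -m pendant '[[[0,0,0,0,0,-2,0.2],[0,0,0,0,0,-3.5,0.2],[0,0,0,0,0,-4.5,0.2],[0,0,0,0,0,-4.7,0.2],[0,0,0,0,0,-4.7,0.2],[0,0,0,0,0,-4.7,0.4],[0,0,0,0,0,-4.7,0.65],[0,0,0,0,0,-4.7,0.65],[0,0,0,0,0,-4.7,0.65],[0,0,0,0,0,-4.7,0.65]]]'
python3 -m pendant '[[[0,0,0,0,0,3,0.65],[0,0,0,0,0,6,0.65],[0,0,0,0,0,9,0.65],[0,0,0,-3,-1,9,0.8],[0,0,0,-6,-2,9,1],[0,0,0,-9,-3,9,1],[0,0,0,-11.5,-3.2,9,1],[0,0,0,-11.5,-3.2,9,1],[0,0,0,-11.5,-3.2,9,1],[0,0,0,-11.5,-3.2,9,1]]]'
python3 - <<'E'
from h import *
st(); f=snap('wrist','w9.png')
f=snap('top','t9.png'); crop(f,'t9c.png',220,130,450,280,3.4)
g=snap('side','s9.png'); crop(g,'s9c.png',220,120,420,320,3)
E
```

```text
t: 24.25
ee_pos: [612.8, 17.1, 64.8]
ee_rot: [0.707, 0.707, 0.0, 0.0]
wrist_force: [0.2, 0.1, 0.9]
finger_gap: 0.646
t: 25.25
ee_pos: [498.9, -14.5, 154.7]
ee_rot: [0.707, 0.708, 0.001, 0.001]
wrist_force: [0.5, -1.0, -0.4]
finger_gap: 0.998
t 25.25 p [498.9 -14.5 154.7] q [0.707 0.708 0.001 0.001] F [ 0.5 -1.  -0.4] gap 0.998
```

View pics/w9.png

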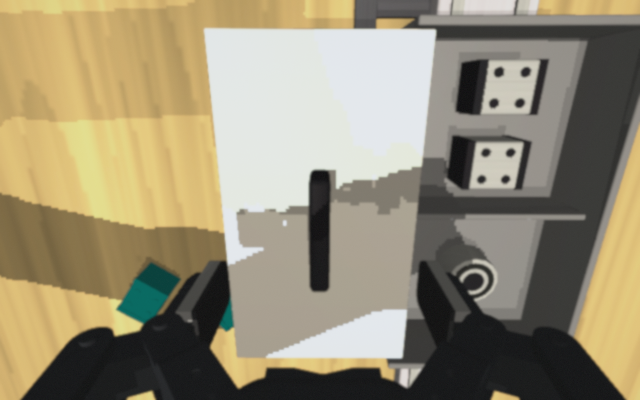

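View pics/t9c.png

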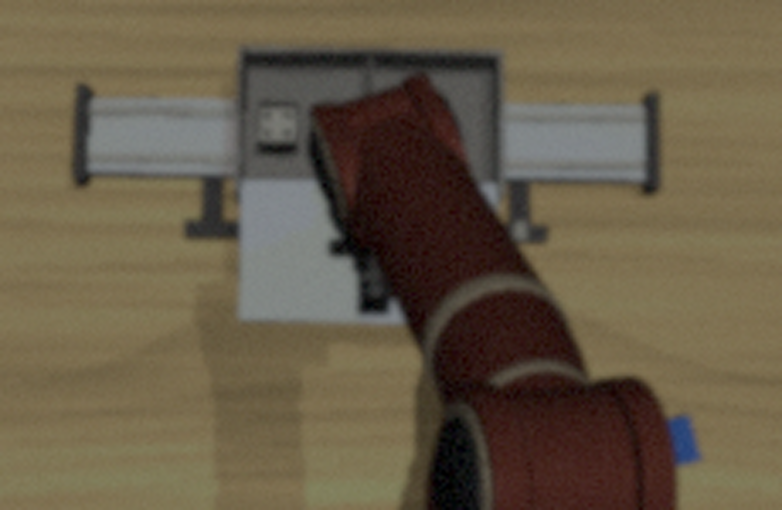

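View pics/s9c.png

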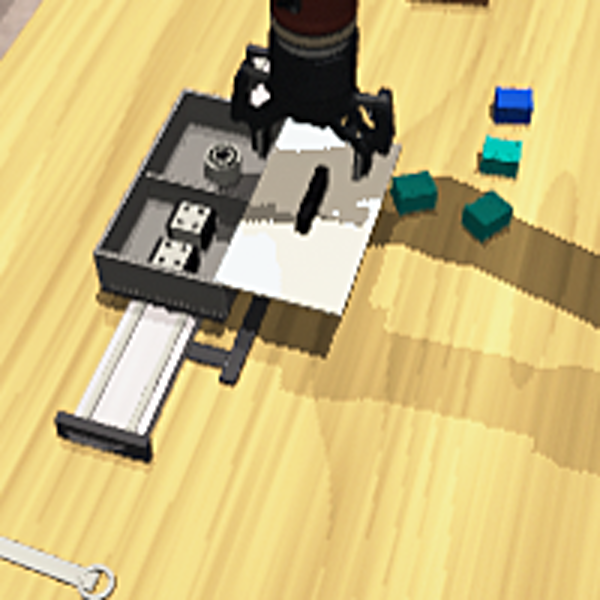

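View pics/s9.png

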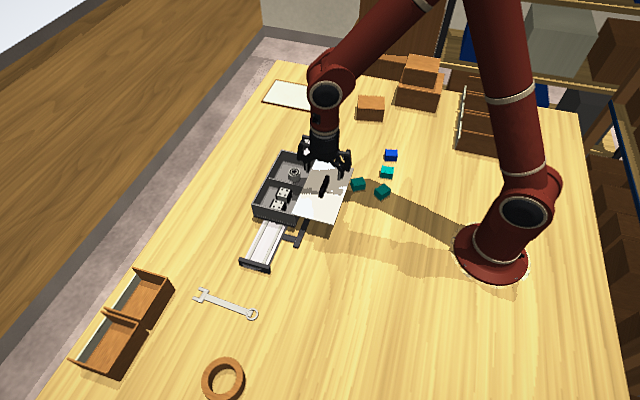

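All three parts lie flat in their compartments, with the blocks at (508,86) and (490,163) and the bearing at (470,281). No other bearing is on the bench. The bar at (319,230) is between the fingers, so I'll grip it and slide the cover shut.

```bash
python3 -m pendant '[[[0,0,0,0,0,-2,0.8],[0,0,0,0,0,-4,0.5],[0,0,0,0,0,-4.6,0.4],[0,0,0,0,0,-4.6,0],[0,0,0,0,0,-4.6,0],[0,0,0,0,0,-4.6,0],[0,0,0,0,0,-4.6,0],[0,0,0,0,0,-4.6,0],[0,0,0,0,0,-4.6,0],[0,0,0,0,0,-4.6,0]]]' 80
python3 -m pendant '[[[0,0,0,1.3,0,0,0],[0,0,0,2.6,0,0,0],[0,0,0,3.9,0,0,0],[0,0,0,5.2,0,0,0],[0,0,0,6.5,0,0,0],[0,0,0,7.8,0,0,0],[0,0,0,9,0,0,0],[0,0,0,10,0,0,0],[0,0,0,10.6,0,0,0],[0,0,0,10.9,0,0,0]]]'
python3 -m pendant '[[[0,0,0,0.2,0,0,0],[0,0,0,0.4,0,0,0],[0,0,0,0.6,0,0,0],[0,0,0,0.8,0,0,0],[0,0,0,0.9,0,0,0],[0,0,0,0.9,0,0,0],[0,0,0,0.9,0,0,0],[0,0,0,0.9,0,0,0],[0,0,0,0.9,0,0,0],[0,0,0,0.9,0,0,0]]]'
python3 - <<'E'
from h import *
st()
f=snap('top','t10.png'); crop(f,'t10c.png',220,130,450,280,3.4)
g=snap('side','s10.png'); crop(g,'s10c.png',220,120,420,320,3)
E
```

```text
t: 26.4
ee_pos: [497.9, -14.7, 108.9]
ee_rot: [0.707, 0.707, 0.001, 0.0]
wrist_force: [-0.7, 1.9, 4.2]
finger_gap: 0.123
t: 27.4
ee_pos: [606.7, -15.0, 109.0]
ee_rot: [0.707, 0.707, -0.0, 0.0]
wrist_force: [-2.5, -0.3, 6.6]
finger_gap: 0.122
t: 28.4
ee_pos: [611.2, -15.0, 108.9]
ee_rot: [0.707, 0.708, -0.004, -0.003]
wrist_force: [-9.2, -0.6, 11.7]
finger_gap: 0.12
t 28.4 p [611.2 -15.  108.9] q [ 0.707  0.708 -0.004 -0.003] F [-9.2 -0.6 11.7] gap 0.12
```

View pics/t10c.png

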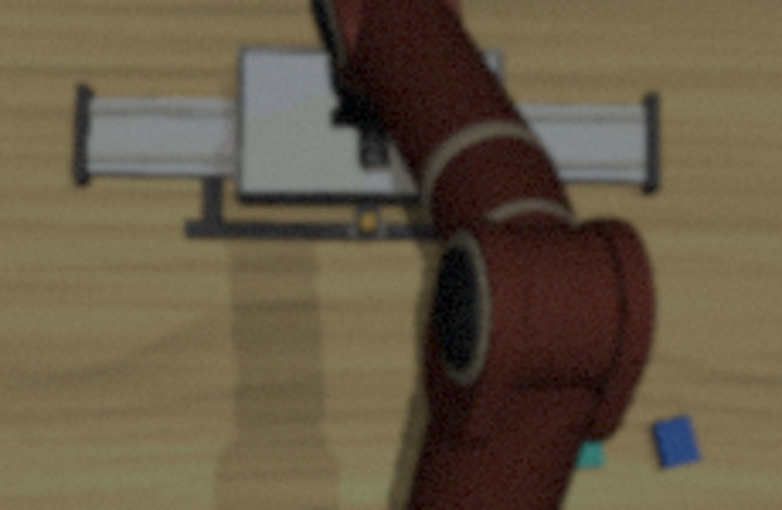

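View pics/s10c.png

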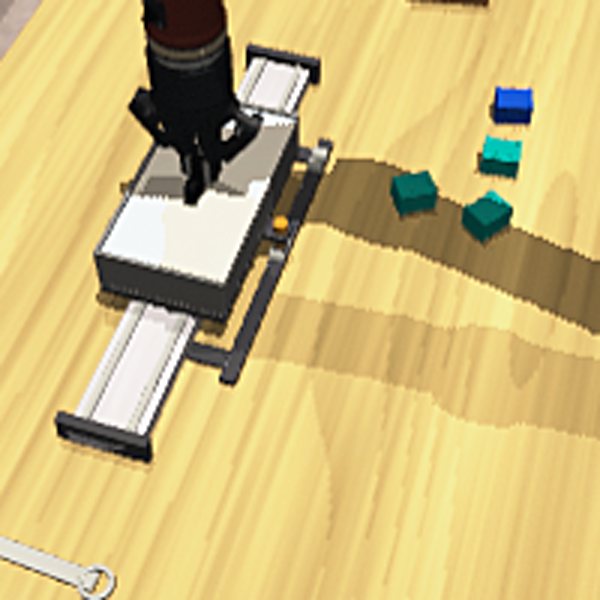

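The cover is flush against its stop (9 N) with the plunger still in the packing station. Next I'll drag the carrier on to dispatch.

```bash
python3 -m pendant '[[[0,0,0,0,-0.8,0,0],[0,0,0,-0.1,-1.8,0,0],[0,0,0,-0.1,-3.2,0,0],[0,0,0,-0.1,-4.8,0,0],[0,0,0,-0.1,-6.4,0,0],[0,0,0,-0.1,-8,0,0],[0,0,0,-0.1,-9.6,0,0],[0,0,0,-0.1,-11.2,0,0],[0,0,0,-0.1,-12.4,0,0],[0,0,0,-0.1,-13,0,0]]]' 100
python3 - <<'E'
from h import *
st()
f=snap('top','t11.png'); crop(f,'t11c.png',220,130,450,280,3.4)
g=snap('side','s11.png'); crop(g,'s11c.png',220,120,420,320,3)
E
```

```text
t: 29.5
ee_pos: [610.7, -139.7, 109.0]
ee_rot: [0.706, 0.708, -0.001, -0.006]
wrist_force: [-9.9, 6.0, 11.1]
finger_gap: 0.118
t 29.5 p [ 610.7 -139.7  109. ] q [ 0.706  0.708 -0.001 -0.006] F [-9.9  6.  11.1] gap 0.118
```

View pics/t11c.png

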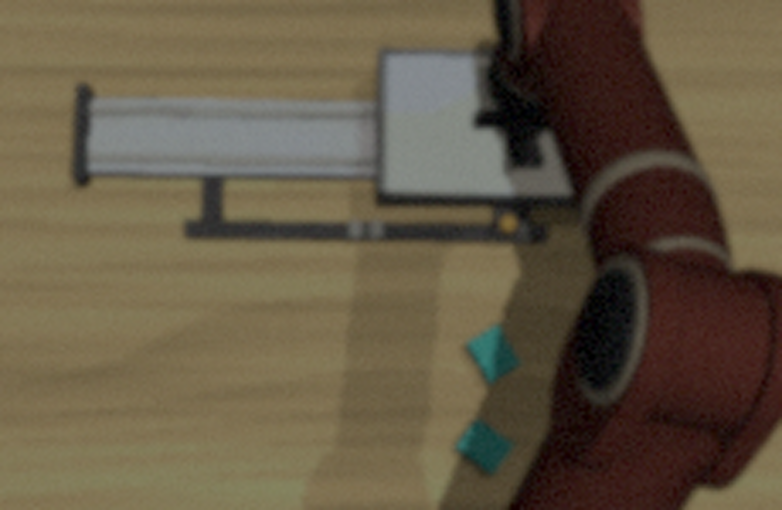

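View pics/s11c.png

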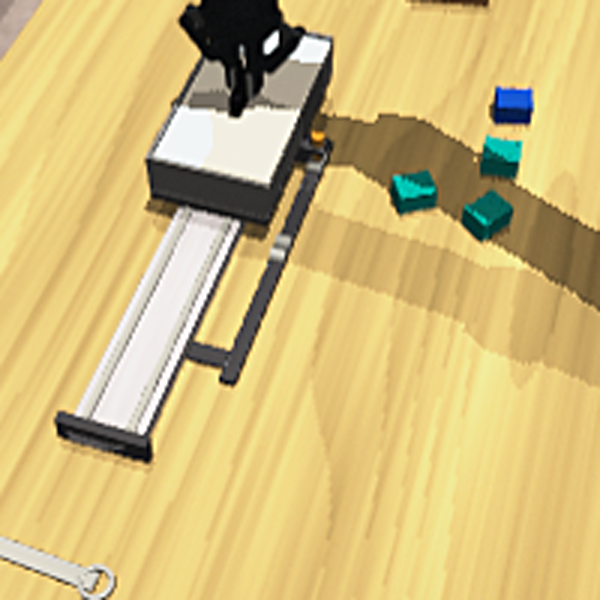

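The plunger is at 508 against the dispatch mark at 511, so it is about 3–4 mm short. I'll push a little more.

```bash
python3 -m pendant '[[[0,0,0,0,-0.1,0,0],[0,0,0,0,-0.2,0,0],[0,0,0,0,-0.3,0,0],[0,0,0,0,-0.3,0,0],[0,0,0,0,-0.3,0,0],[0,0,0,0,-0.3,0,0],[0,0,0,0,-0.3,0,0],[0,0,0,0,-0.3,0,0],[0,0,0,0,-0.3,0,0],[0,0,0,0,-0.3,0,0]]]'
python3 - <<'E'
from h import *
st()
f=snap('top','t12.png'); crop(f,'t12c.png',300,130,450,230,5)
E
```

```text
t: 30.6
ee_pos: [610.7, -145.0, 109.0]
ee_rot: [0.706, 0.708, -0.002, -0.004]
wrist_force: [-9.4, 5.4, 11.2]
finger_gap: 0.117
t 30.6 p [ 610.7 -145.   109. ] q [ 0.706  0.708 -0.002 -0.004] F [-9.4  5.4 11.2] gap 0.117
```

View pics/t12c.png

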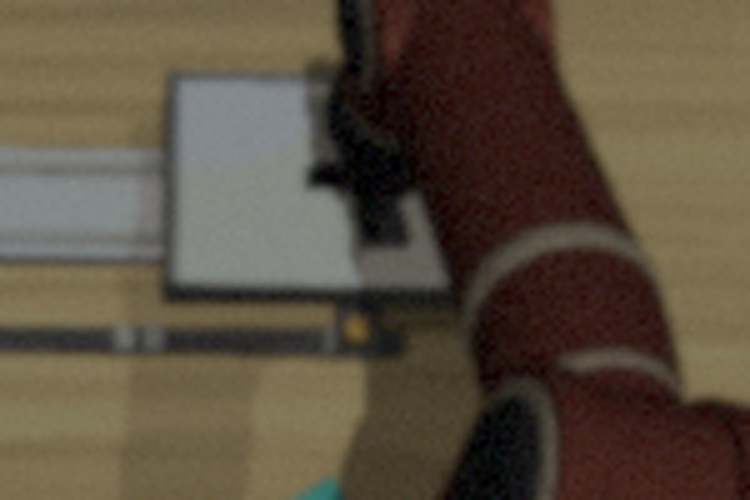

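```bash
python3 -m pendant '[[[0,0,0,-0.2,0,0,0],[0,0,0,-0.2,0,0,0.3],[0,0,0,-0.2,0,0,0.4],[0,0,0,-0.2,0,0,0.4],[0,0,0,-0.2,0,2,0.4],[0,0,0,-0.2,0,4,0.4],[0,0,0,-0.2,0,7,0.4],[0,0,0,-0.2,0,10,0.4],[0,0,0,-0.2,0,13,0.4],[0,0,0,-0.2,0,13,0.4]]]'
python3 -m pendant '[[[0,0,0,-3,-4,0,0.4],[0,0,0,-6,-8,0,0.4],[0,0,0,-9,-12,0,0.4],[0,0,0,-12,-16,0,0.4],[0,0,0,-14,-20,0,0.4],[0,0,0,-16,-24,0,0.4],[0,0,0,-18,-28,0,0.4],[0,0,0,-20,-30,0,0.4],[0,0,0,-20,-30,0,0.4],[0,0,0,-20,-30,0,0.4]]]'
python3 - <<'E'
from h import *
st()
f=snap('top','t13.png'); crop(f,'t13c.png',300,130,450,230,5)
g=snap('side','s13.png'); crop(g,'s13c.png',240,100,400,240,4)
E
```

```text
t: 31.65
ee_pos: [615.3, -148.4, 243.2]
ee_rot: [0.707, 0.707, 0.003, 0.004]
wrist_force: [0.8, -0.0, 1.1]
finger_gap: 0.401
t: 32.65
ee_pos: [411.7, -448.2, 237.3]
ee_rot: [0.707, 0.707, 0.0, -0.001]
wrist_force: [0.0, -0.5, 0.4]
finger_gap: 0.406
t 32.65 p [ 411.7 -448.2  237.3] q [ 0.707  0.707  0.    -0.001] F [ 0.  -0.5  0.4] gap 0.406
```

View pics/t13c.png

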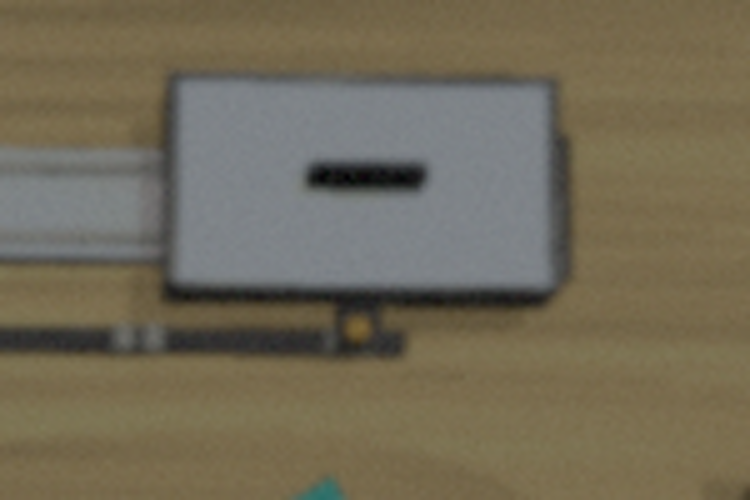

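View pics/s13c.png

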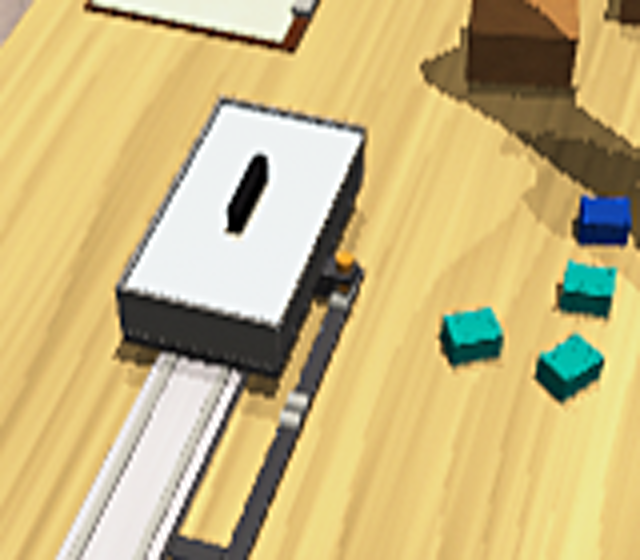

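View pics/s13.png

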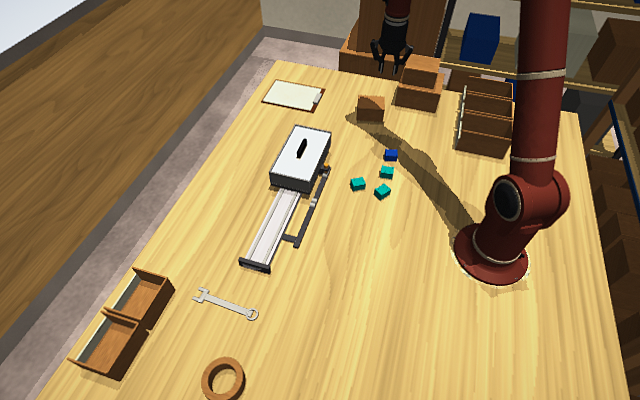

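Run:
```python
from h import *
f=snap('top'); 
def barc(img,f):
    m=(img.max(2)<40).astype(np.uint8); m=m[155:190,290:400]
    n,l,s,c=cv2.connectedComponentsWithStats(m); i=1+np.argmax(s[1:,4]); return s[i],c[i]+[290,155]
s0=barc(f['color'],f); print(s0, np.round(onz(f,*s0[1],114),1))
def pl(img):
    h=cv2.cvtColor(img,cv2.COLOR_RGB2HSV); m=cv2.inRange(h,(8,110,90),(30,255,255)); m[:180]=0;m[210:]=0;m[:,:250]=0;m[:,400:]=0
    y,x=np.nonzero(m); return (x.mean(),y.mean(),len(x)) if len(x) else None
for n in('top0','t2','t10','t11','t12','t13'):
    im=cv2.imread(f'pics/{n}.png')[:,:,::-1].copy(); p=pl(im); print(n,p, np.round(onz(f,p[0],p[1],25),1) if p else '')
```

```text
(array([72,  9, 22,  3, 62], dtype=int32), array([372.5, 165. ])) [ 607.1 -142.6  114. ]
top0 (np.float64(300.0), np.float64(194.16666666666666), 12) [536.4  69.2  25. ]
t2 (np.float64(327.8666666666667), np.float64(194.53333333333333), 15) [536.2 -15.8  25. ]
t10 (np.float64(327.88235294117646), np.float64(194.58823529411765), 17) [536.  -15.8  25. ]
t11 (np.float64(367.72222222222223), np.float64(194.94444444444446), 18) [ 536.3 -137.5   25. ]
t12 (np.float64(370.5), np.float64(195.5), 12) [ 534.7 -146.    25. ]
t13 (np.float64(371.1764705882353), np.float64(195.1764705882353), 17) [ 535.7 -148.1   25. ]
```

Run:
```python
from h import *
f=snap('top')
for n,(a,b) in dict(t3=(200,205),t5=(200,205),t13=(163,168),top0=(163,170)).items():
    im=cv2.imread(f'pics/{n}.png').max(2).astype(float); 
    u0,u1=(365,380) if n=='t13' else ((322,336) if n!='top0' else (293,307))
    col=im[150:215,u0:u1].mean(1) ; bg=120
    w=np.clip(75-col,0,None); c=np.arange(150,215)
    lo,hi=(a-8,b+8); k=(c>=a-5)&(c<=b+5); v=(w[k]*c[k]).sum()/w[k].sum(); print(n,v,np.round(onz(f,(u0+u1)/2,v,114),1))
s=grab_frame('side'); crop(s,'s14c.png',260,115,340,200,7)
```

```text
t3 202.55858192823172 [494.6 -16.6 114. ]
t5 202.55377777777775 [494.6 -16.6 114. ]
t13 164.967997247075 [ 607.2 -142.6  114. ]
top0 166.11678571428573 [601.2  68.1 114. ]
```

View pics/s14c.png

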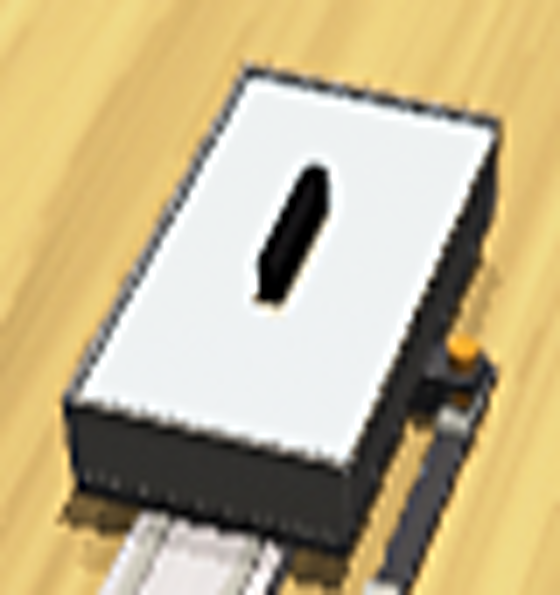

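The carrier is at about 0.260–0.262 m. The cover moved 112.6 mm of its 114 mm travel and reached its stop. The robot is clear, so I'll hand in.

```bash
python3 -c "
from h import *
print(r.finish_job()); st()"
```

```text
the job is handed in; nothing more can be done
None
the job is handed in; nothing more can be done
```

The job is done and handed in at about 33 s of the 210 s allowed; no verdict was reported.

**What I did:** I gripped the cover's bar, dragged the carrier into the packing station and slid the cover fully back. The bench held one bearing and two steel guide blocks; the blue and turquoise ones were decoys. I laid the bearing flat in the right compartment and the blocks flat, side by side, in the left one. Then I slid the cover to its stop and dragged the carrier on to dispatch.

**Last checks:**
- **Parts:** all three were seen flat in the right compartments before the cover was shut. They could not be seen afterwards.
- **Cover:** the images measured 112.6 mm of its 114 mm travel, so it is shut to within about 2 mm. It met its stop at 9 N.
- **Carrier:** the first drag stopped a few millimetres short of dispatch, so I pushed it on. The plunger then measured 130 to 132 mm beyond packing, so about 0.260 to 0.262 m. A direct look at the dispatch ridges read about 3 mm past the mark, which agrees only roughly.
- **Bystanders:** I saw no movement of the carton, tape or wrench, though I did not measure them again at the end. The robot was clear of everything.

The cameras disagreed with each other by up to about 8 mm on the parts; I used the wrist camera for the grasps.

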